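Gather loose vials into the loading tray with the straightedge

TASK

Take the straightedge by its orange grip and, touching the blue-capped vials with the straightedge only, push all six together up the loading tray until they stand as two tight rows against the end fence; you must feel the pack go solid, so lean on it with a steady light push of about 8 N for a second. It is glass: never push harder than 12 N and tip none over. Then leave the straightedge standing on the bench between the rails, close up against the pack and square to the tray to hold it, let go of it, and leave everything else on the bench as it was.

Things in the scene. Friction and masses are not known exactly. Their poses are not given: they have to be found in the camera images.
- straightedge: Aluminium angle straightedge standing on the bench, 0.22 kg, 86 mm long (y). Origin at bench level under the middle of its grip, z up. Blade 38 mm high, 5 mm thick; its flat pushing face looks to +x, 26 mm ahead of the origin. 4 mm foot reaches 22 mm behind. Orange grip 14 mm thick (x), 32 mm wide (y), from 4 to 105 mm up: hold at 75 mm or higher, fingertips above the vial caps.
- tray: Bottomless steel tray fixed to the bench. Origin: bench level, middle of its rear end; +x = push direction, z up. Rails 28 mm high, inner faces y = +-48.5 mm, x = 0 to -115 mm, then lead-ins flare to y = +-62 at -145. Rigid 42 mm high end fence clamped across: its inner face is anywhere from x = -12 to -40 mm, setting not measured. Six vials in two rows of three stand 53 to 56 mm deep before it.
- vial1: 20 ml glass vial, 28 mm outside diameter, 61 mm tall with its blue 25 mm screw cap, about 20 g, standing upright; origin at the centre of its underside, z up. The six stand loose before the tray's mouth, two ragged rows of three, centres at tray x = -155 to -215 mm and within 38 mm of the centre line. Sliding all six takes under 2 N
- vial2: 20 ml glass vial, 28 mm outside diameter, 61 mm tall with its blue 25 mm screw cap, about 20 g, standing upright; origin at the centre of its underside, z up
- vial3: 20 ml glass vial, 28 mm outside diameter, 61 mm tall with its blue 25 mm screw cap, about 20 g, standing upright; origin at the centre of its underside, z up
- vial4: 20 ml glass vial, 28 mm outside diameter, 61 mm tall with its blue 25 mm screw cap, about 20 g, standing upright; origin at the centre of its underside, z up
- vial5: 20 ml glass vial, 28 mm outside diameter, 61 mm tall with its blue 25 mm screw cap, about 20 g, standing upright; origin at the centre of its underside, z up
- vial6: 20 ml glass vial, 28 mm outside diameter, 61 mm tall with its blue 25 mm screw cap, about 20 g, standing upright; origin at the centre of its underside, z up
- red_vial: Same vial with a red cap; stands outside the tray beside its mouth, not to be moved; origin at its underside
- amber_bottle: Amber reagent bottle, 60 mm diameter, 125 mm tall, bystander; origin at its underside
- dishes: Stack of three clear covered dishes, 90 mm diameter, 44 mm high, bystander; origin at its underside
- beaker: Glass beaker, 66 mm diameter, 85 mm tall, bystander; origin at its underside
- tube_rack: White rack of blue-capped tubes, 75 x 170 mm, 116 mm tall, bystander behind the tray; origin at its underside
- marker: White marker with a green cap lying on the bench, 130 x 12 mm, bystander; origin at its underside, x along it

How it is judged (in metres and radians):
On the way, in this order (a step that is already met when the one before it is completed fails the run):
1. the straightedge is lifted off the bench (height (world z) of straightedge above 0.02 m), for 0.1 s.
2. with all six vials in the tray as two rows before its blade, the straightedge presses the pack on the tray's end fence with at least 4 N for half a second (x of each of vial1, vial2, vial3, vial4, vial5, vial6 in the frame of tray above -0.087 m and y of vial1 in the frame of tray between -0.038 and 0.038 m and x of vial1 in the frame of straightedge between 0.036 and 0.0725 m and y of vial2 in the frame of tray between -0.038 and 0.038 m and x of vial2 in the frame of straightedge between 0.036 and 0.0725 m and y of vial3 in the frame of tray between -0.038 and 0.038 m and x of vial3 in the frame of straightedge between 0.036 and 0.0725 m and y of vial4 in the frame of tray between -0.038 and 0.038 m and x of vial4 in the frame of straightedge between 0.036 and 0.0725 m and y of vial5 in the frame of tray between -0.038 and 0.038 m and x of vial5 in the frame of straightedge between 0.036 and 0.0725 m and y of vial6 in the frame of tray between -0.038 and 0.038 m and x of vial6 in the frame of straightedge between 0.036 and 0.0725 m and contact force between tray and anything else above 4 N and (contact force between straightedge and vial1 above 0.7 N or contact force between straightedge and vial2 above 0.7 N or contact force between straightedge and vial3 above 0.7 N or contact force between straightedge and vial4 above 0.7 N or contact force between straightedge and vial5 above 0.7 N or contact force between straightedge and vial6 above 0.7 N)), for 0.5 s.
At the end, for the whole second after the job is handed in: All six vials upright and at rest on the bench between the rails, in two rows (every centre within 46.5 mm of the blade's face, the nearest within 18 mm, none before tray x = -87 mm); straightedge released, upright, resting on the bench, within 8 mm of the centre line, square within 0.1 rad (x of each of vial1, vial2, vial3, vial4, vial5, vial6 in the frame of tray above -0.087 m and y of vial1 in the frame of tray between -0.038 and 0.038 m and x of vial1 in the frame of straightedge between 0.036 and 0.0725 m and y of vial2 in the frame of tray between -0.038 and 0.038 m and x of vial2 in the frame of straightedge between 0.036 and 0.0725 m and y of vial3 in the frame of tray between -0.038 and 0.038 m and x of vial3 in the frame of straightedge between 0.036 and 0.0725 m and y of vial4 in the frame of tray between -0.038 and 0.038 m and x of vial4 in the frame of straightedge between 0.036 and 0.0725 m and y of vial5 in the frame of tray between -0.038 and 0.038 m and x of vial5 in the frame of straightedge between 0.036 and 0.0725 m and y of vial6 in the frame of tray between -0.038 and 0.038 m and x of vial6 in the frame of straightedge between 0.036 and 0.0725 m and angle between each of vial1, vial2, vial3, vial4, vial5, vial6's own z axis and vertical below 0.08 rad and height (world z) of each of vial1, vial2, vial3, vial4, vial5, vial6, straightedge below 0.003 m and linear speed of each of vial1, vial2, vial3, vial4, vial5, vial6, straightedge below 0.01 m/s and x of any of vial1, vial2, vial3, vial4, vial5, vial6 in the frame of straightedge below 0.044 m and y of straightedge in the frame of tray between -0.008 and 0.008 m and angle between the x axis of straightedge and the x axis of tray, either way round below 0.1 rad and angle between straightedge's own z axis and vertical below 0.05 rad); the robot touches nothing.
It fails at once if the tray with its fence is pushed with more than 12 N (contact force between tray and anything else above 12 N).
It fails at once if a vial is pushed by the straightedge with more than 12 N (contact force between any of vial1, vial2, vial3, vial4, vial5, vial6 and straightedge above 12 N).
It fails at once if a vial is tipped or lifted (angle between any of vial1, vial2, vial3, vial4, vial5, vial6's own z axis and vertical above 0.35 rad or height (world z) of any of vial1, vial2, vial3, vial4, vial5, vial6 above 0.015 m).
It fails at once if the fingers or the arm touch a blue-capped vial (contact force between any of vial1, vial2, vial3, vial4, vial5, vial6 and the fingers above 0.3 N or contact force between any of vial1, vial2, vial3, vial4, vial5, vial6 and the arm above 0.3 N).
It fails at once if a bystander is shifted by more than 15 mm or tipped (distance of any of red_vial, amber_bottle, dishes, beaker, tube_rack, marker from where it was at the start of the episode above 0.015 m or angle between any of red_vial, amber_bottle, dishes, beaker, tube_rack, marker's own z axis and vertical above 0.25 rad).
It also fails if it takes over 58 s, if anything falls off the work surface, if the arm or the gripper's body presses on something with over 40 N, if the wrist force passes 120 N, or if a joint passes its speed limit or range.

ROBOT

A 6-joint arm with a two-finger parallel gripper is mounted at the origin on the work surface. World frame = base frame: x ahead of the robot, y to its left, z up, the work surface at z = 0. Lengths are in mm, angles in rad, forces in N, time in s.
With the tool pointing down it reaches from about 325 to 750 mm from the base axis. Payload 7.6 kg.
Tool frame: the origin (TCP) lies midway between the tips of the shut fingers; the grasp point (between the pads) lies 19 mm behind it; z points along the fingers, y is the line along which they close (so a half turn about z gives the same grasp; the last joint's range is limited). The gripper opens to 85 mm and grips with 20 to 120 N. Pads are 22 mm wide; open, the fingers measure 114 mm over their backs; the gripper's body (76 mm by 85 mm) begins 54 mm behind the grasp point. The pads swing forward as they close: fully open they stand 13 mm farther back than shut.
Start: joints at [1.11, 0.052, 1.401, -0, 1.689, -0.07], TCP at [199.974, 485.447, 206.323] pointing down, gripper open.
Joint ranges: [-2.9, 2.9], [-0.91, 2.17], [0.12, 2.37], [-1.06, 4.2], [0.26, 2.73], [-2.93, 2.93]. Speed limits (rad/s): [2.57, 2.57, 3.01, 3.14, 3.14, 3.14].

INTERFACE

Orientations are given as a rotation vector (axis times angle).
In Python, from cell import read_state, grab_frame, get_calibration, finish_job, recognise, trace, place_of gives the robot as it stands.
- The arm moves only by the tool servo_tool, never from a script. Its argument "moves" is a list of rows, each a list of 5 numbers: the opening, from 0 (shut) to 1 (fully open), then the shift along the world's x, y, z in m, then the turn about the world's z in degrees. A call has 1 to 12 rows; each row shifts and turns the commanded pose from where the row before left it; what a row does not reach is not made up. A row lasts 1/12 s, in which the tool goes at most 41.7 mm and 7.16 degrees, less where a joint would pass 70% of its speed; a pose out of reach is approached as far as the arm can. A call is refused whole if a number of a shift passes 0.0417 or a number of a turn 7.16, either way. A call with a gripper value outside its range is refused whole. The fingers move at their own pace and stop on an object; "grip_force" is the grip in N (left out, the last holds). Time passes only in rows, so rows that do not move let the fingers close. It gives the time, the measured TCP pose, the force, the opening and the grip force at its end, in the units of the state.
- read_state(): the state, without advancing time (a new reading comes with each control period).
- grab_frame(name): name is "scene" or "top"; returns (picture, depth): 420x560x3 uint8, red, green, blue; 420x560 float32, mm along the optical axis (not along the pixel's ray), 0 where there is no reading.
- get_calibration(name): a dict with "mtx" (3x3 intrinsics, pixels), "rvec" (rotation vector, rad) and "tvec" (3), from world to camera coordinates, as OpenCV has them. Camera axes: x right, y down, z forward; pixel columns grow to the right and rows downward; lengths in mm; the calibration is good to about 2 mm. A picture is of the moment at which its call begins. get_calibration takes no time and is no camera call.
- finish_job(): hands the job in; it is judged then, once.
Trained networks look in the newest picture that a camera, given by its name, has taken for a name from the list of things; names that differ only in an ending like _2 or _b are one class to them, and where a whole thing is asked for, a point or a joint stands for the part that bears it (a point fixed in the world has none). Each returns a list of dicts, best first, with "p" (0 to 1); they miss things now and then, are a little off and sometimes report something else, mostly with a low value. They report only what shows in the picture. A call takes as long as a camera call.
- recognise(camera, query): "box" ([left, top, width, height] in pixels, round what is visible of it).
- trace(camera, query): "mask" (420x560 bool, what is visible of it) and "box" ([left, top, width, height] in pixels, round what is visible of it).
- place_of(camera, query): "xy" ([column, row] in pixels: a listed point, or the origin of a listed thing).
The state is a dict: "clock": time; "q": joint angles; "qvel": joint speeds; "effort": joint torques, N m; "ee_pos": TCP position; "tcp_rot": TCP orientation; "wrist_force": force on the tool from outside, world axes, zero at the start; "torque": the same for the moment, N m; "finger_gap": finger opening in mm; "grip_force": force on a finger pad.
Only numpy, scipy, OpenCV 4.12 (cv2) and the standard library are available. Lean on these libraries where they do the work, as an engineer would, in place of code of your own. Each camera call takes 0.05 s, during which the arm holds its last target. There are 200 camera calls.

## Working session

There is one attempt and no reset: what is moved stays moved. The work goes in short steps, Python scripts to look and compute and a tool call to move; the robot and the scene stay as the last step left them, time stands still between calls to the robot, and variables do not carry over. Pictures are saved under pics/ and viewed, at most 10 in all, crops included, and the job is handed in when it is done.

Besides the shell and the picture viewer there is one more tool, called after "Emit:" in YAML: its name, and indented under it one key for each argument. servo_tool: Moves the arm, as the interface text tells. Its arguments: {"type":"object","properties":{"moves":{"type":"array","items":{"type":"array","items":{"type":"number"}}},"grip_force":{"type":"number"}},"required":["moves"]}

```bash
mkdir -p pics; cat > h.py <<'E'
import numpy as np, cv2
from cell import *
def cal(c):
    k=get_calibration(c); R=cv2.Rodrigues(np.array(k['rvec'],float))[0]
    return np.array(k['mtx'],float),R,np.array(k['tvec'],float).reshape(3)
def ray(c,uv,z):
    K,R,t=cal(c); d=R.T@np.linalg.solve(K,np.array([uv[0],uv[1],1.])); o=-R.T@t
    return o+d*(z-o[2])/d[2]
def cloud(c,depth):
    K,R,t=cal(c); v,u=np.indices(depth.shape); z=depth
    p=np.stack([(u-K[0,2])/K[0,0]*z,(v-K[1,2])/K[1,1]*z,z],-1)
    return (p-t)@R
E
python3 - <<'E'
from h import *
print(read_state())
for c in ("scene","top"):
    im,d=grab_frame(c); cv2.imwrite(f"pics/{c}0.png",im[:,:,::-1]); np.save(f"pics/{c}0.npy",d); np.save(f"pics/{c}0i.npy",im)
    K,R,t=cal(c); print(c,K[0,0],(-R.T@t).round(),R[2].round(2))
    for q in ("straightedge","tray","vial1","red_vial"):
        print(q,[(np.round(r['p'],2),np.round(r['xy']).tolist(),ray(c,r['xy'],0).round(1).tolist()) for r in place_of(c,q)][:8])
E
```

```text
{'clock': 0.0, 'q': array([ 1.10971545e+00,  5.28638283e-02,  1.40176345e+00, -1.29999419e-05,
        1.68860722e+00, -7.02869161e-02]), 'qvel': array([ 0.0012108 , -0.00186419, -0.00121806,  0.00037913,  0.00041583,
        0.00220545]), 'effort': array([ 6.36764753e-05, -3.81676090e+01, -3.60181010e+01, -9.24059873e-05,
        6.35088116e-03,  2.09098999e-05]), 'ee_pos': array([199.80189276, 485.10929219, 205.43875387]), 'tcp_rot': array([-6.09879848e-01, -3.08139815e+00,  2.49350393e-03]), 'wrist_force': array([-0.80600463, -0.02644125, -0.52712019]), 'torque': array([-0.00159923,  0.01781557, -0.03548047]), 'grip_force': 0.0, 'finger_gap': 85.31991047461882}
scene 496.89059698723656 [1116.  574.  893.] [-0.44 -0.47 -0.77]
straightedge [(np.float64(0.92), [237.0, 123.0], [492.3, -282.7, 0.0])]
tray [(np.float64(0.89), [241.0, 193.0], [651.4, -79.5, 0.0])]
vial1 [(np.float64(0.77), [293.0, 167.0], [499.3, -55.7, -0.0]), (np.float64(0.77), [301.0, 154.0], [452.1, -75.3, -0.0]), (np.float64(0.7), [297.0, 149.0], [446.7, -94.4, 0.0]), (np.float64(0.65), [283.0, 144.0], [460.3, -134.
[... 164 characters left out ...]
0], [573.4, -186.8, 0.0]), (np.float64(0.7), [282.0, 156.0], [493.0, -101.3, 0.0]), (np.float64(0.51), [238.0, 119.0], [480.7, -291.8, 0.0])]
top 493.7612021349556 [ 382.   70. 1443.] [ 0.16 -0.02 -0.99]
straightedge [(np.float64(0.85), [394.0, 256.0], [486.6, -290.8, 0.0])]
tray [(np.float64(0.6), [318.0, 200.0], [653.9, -69.8, 0.0])]
vial1 [(np.float64(0.53), [312.0, 253.0], [494.5, -49.0, 0.0]), (np.float64(0.52), [328.0, 250.0], [503.6, -95.7, 0.0]), (np.float64(0.45), [313.0, 267.0], [452.9, -52.3, 0.0]), (np.float64(0.44), [339.0, 257.0], [484.6, -128.9, 0.0]), (np.float64(0.44), [324.0, 264.0], [463.0, -84.8, 0.0]), (np.float64(0.39), [338.0, 264.0], [461.8, -125.4, 0.0])]
red_vial []
```

```bash
python3 - <<'E'
from h import *
a=np.load("pics/top0i.npy")[150:310,240:440]; b=np.load("pics/scene0i.npy")[60:260,160:360]
cv2.imwrite("pics/topc.png",cv2.resize(a[:,:,::-1],(750,600),interpolation=cv2.INTER_CUBIC))
cv2.imwrite("pics/scenec.png",cv2.resize(b[:,:,::-1],(600,600),interpolation=cv2.INTER_CUBIC))
E
```

```text
(no output)
```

View pics/topc.png

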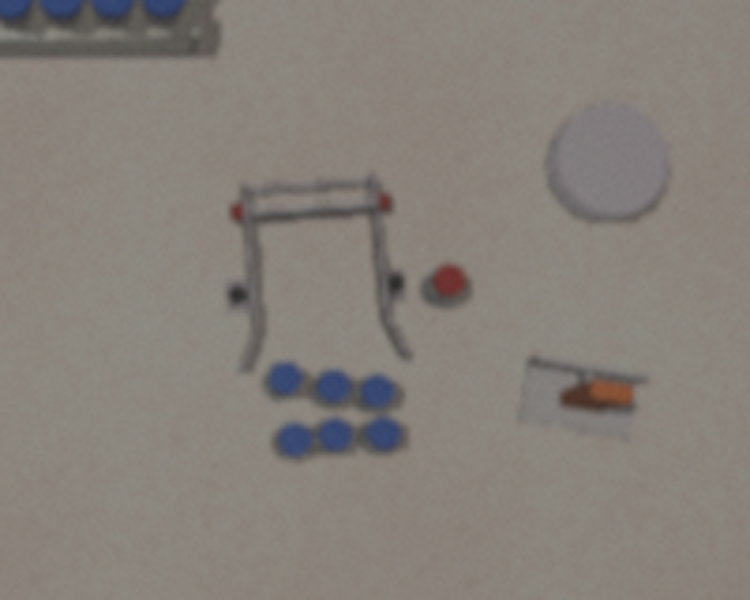

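View pics/scenec.png

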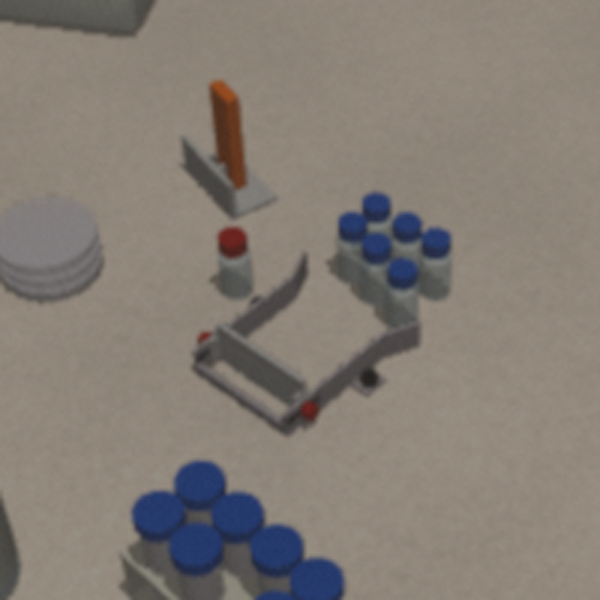

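```bash
python3 - <<'E'
from h import *
for c in ("scene","top"):
    grab_frame(c); d=np.load(f"pics/{c}0.npy"); im=np.load(f"pics/{c}0i.npy"); P=cloud(c,d)
    hsv=cv2.cvtColor(im,cv2.COLOR_RGB2HSV)
    bench=P[(np.abs(P[...,2])<15)&(P[...,0]>350)&(P[...,0]<600)&(np.abs(P[...,1])<300)]; print(c,"bench z",np.median(bench[:,2]).round(2),bench[:,2].std().round(2))
    # caps
    m=((hsv[...,0]>100)&(hsv[...,0]<130)&(hsv[...,1]>120)&(P[...,2]>48)&(P[...,0]<560)&(P[...,0]>400)&(abs(P[...,1]+80)<90)).astype(np.uint8)
    m2=((hsv[...,0]>100)&(hsv[...,0]<130)&(hsv[...,1]>120)).astype(np.uint8)
    n,l,s,ce=cv2.connectedComponentsWithStats(m2)
    for i in range(1,n):
        if s[i,4]>8: print(" blue",s[i,4],ce[i].round(1),ray(c,ce[i],59 if c=='top' else 55)[:2].round(1),np.median(P[l==i],0).round(1))
    for q in("straightedge","tray"):
        r=trace(c,q)
        if not r: print(q,"none");continue
        M=r[0]['mask']; X=P[M&(d>0)]; X=X[(X[:,2]>-10)&(X[:,2]<130)]
        np.save(f"pics/{c}_{q}.npy",X); print(" ",q,r[0]['p'],M.sum(),X.min(0).round(),X.max(0).round(),np.percentile(X[:,2],[10,30,50,70,90]).round())
        if q=="straightedge":
            o=M&(hsv[...,0]<18)&(hsv[...,1]>120)&(d>0); O=P[o]; print("  orange",o.sum(),np.median(O,0).round(1),"top",O[O[:,2]>97].mean(0).round(1),O[:,2].max().round(),np.argwhere(o).mean(0))
E
```

```text
scene bench z -0.74 2.43
 blue 43 [69.9  4.2] [  547.3 -1085.2] [ 709.3 -612.6  293.1]
 blue 360 [405.    4.3] [-260.  -304.8] [-774.4 -625.4 -263. ]
 blue 2001 [542.8  33.4] [-423.7  101.4] [-1473.4  -222.6  -526.4]
 blue 234 [ 69.3 130.9] [ 858.2 -500.2] [ 858.1 -504.1   52.1]
 blue 48 [285.1 128.1] [ 456.2 -129.9] [ 460.6 -126.1   59.5]
 blue 122 [281.4 138.3] [ 488.9 -108.6] [ 492.1 -108.9   59.6]
 blue 49 [295.4 135. ] [455.3 -93.1] [460.2 -89.6  59.8]
 blue 51 [304.7 140. ] [451.4 -64. ] [455.9 -61.   60.2]
 blue 58 [293.7 150.3] [496.7 -56.4] [500.3 -52.6  59.8]
 blue 834 [ 92.6 176.1] [ 895.4 -317.8] [ 900.8 -296.2   74.6]
 blue 275 [127.2 200.5] [ 877.5 -196.9] [912.6 -83.1 178.3]
 blue 1541 [239.4 242.3] [770.5  64. ] [790.6  91.  114.8]
  straightedge 0.96 699 [ 393. -416.   -6.] [ 520. -240.  108.] [ 1.  5. 25. 44. 92.]
  orange 244 [ 492.5 -277.9   69. ] top [ 488.8 -286.1  102.5] 108.0 [103.09016393 235.72540984]
  tray 0.92 1365 [ 505. -160.   -5.] [662. -12.  46.] [ 2.  9. 15. 23. 32.]
top bench z 0.43 3.22
 blue 127 [331.3  95. ] [ 958.1 -104.2] [907.1 -88.5 180.5]
 
[... 330 characters left out ...]
7. ] [775.5 114.5 116.7]
 blue 23 [556.1 158.5] [ 771.  -760.4] [ 703.2 -616.1  300.4]
 blue 29 [315.7 250.4] [497.1 -55.2] [498.1 -55.6  60.9]
 blue 30 [328.5 252.7] [491.2 -91.1] [490.2 -91.1  60.5]
 blue 29 [340.3 253.9] [ 488.  -124.3] [ 487.5 -123.3   61.1]
 blue 29 [329.1 265.5] [455.4 -92.5] [456.3 -91.8  61.4]
 blue 31 [341.7 265.4] [ 456.  -127.9] [ 456.7 -127.9   61.9]
 blue 28 [318.4 266.8] [451.5 -62.4] [451.  -61.4  61. ]
  straightedge 0.59 535 [ 461. -336.   -3.] [ 520. -244.  113.] [  1.   5.   8.  35. 102.]
  orange 60 [ 484.8 -286.5  103.7] top [ 485.3 -286.3  105.4] 113.0 [254.55       401.28333333]
  tray 0.61 589 [ 515. -153.   -5.] [664. -14.  49.] [ 2. 10. 19. 27. 40.]
```

```bash
python3 - <<'E'
from h import *
for c in("top","scene"):
    X=np.load(f"pics/{c}_straightedge.npy")
    B=X[(X[:,2]>30)&(X[:,2]<42)]; k=np.polyfit(B[:,1],B[:,0],1)
    for _ in range(4):
        r=B[:,0]-np.polyval(k,B[:,1]); g=abs(r)<5; k=np.polyfit(B[g,1],B[g,0],1)
    print(c,"blade yaw",-np.degrees(np.arctan(k[0])).round(2),g.sum(),len(B),"y ends",np.percentile(B[g,1],[2,98]).round(),"x at -286",np.polyval(k,-286).round(1))
    T=np.load(f"pics/{c}_tray.npy")
    f=T[(T[:,2]>(14 if c=='top' else 20))&(T[:,2]<34)]
    out=[]
    for s in(1,-1):
        R=f[(f[:,0]>545)&(f[:,0]<655)&(s*(f[:,1]+78)>30)]
        k=np.polyfit(R[:,0],R[:,1],1)
        for _ in range(4):
            r=R[:,1]-np.polyval(k,R[:,0]); g=abs(r)<6; k=np.polyfit(R[g,0],R[g,1],1)
        out.append(k); print("  rail",s,g.sum(),np.degrees(np.arctan(k[0])).round(2),np.polyval(k,[550,600,650]).round(1))
    F=T[(T[:,2]>34)&(T[:,2]<48)]; print("  fence",len(F),F[:,0].mean().round(1),F[:,1].mean().round(1),np.percentile(F[:,0],[5,95]),(np.polyfit(F[:,1],F[:,0],1)[0]*-57.3).round(1))
    print("  xrange rails",np.percentile(T[T[:,2]>15][:,0],[1,99]).round(),T[T[:,2]>15][:,1].min(),T[T[:,2]>15][:,1].max())
E
```

```text
top blade yaw -9.52 54 64 y ends [-330. -251.] x at -286 511.1
  rail 1 66 4.22 [-34.4 -30.7 -27. ]
  rail -1 82 4.85 [-136.  -131.7 -127.5]
  fence 76 626.8 -79.4 [606.03616988 636.0862111 ] 5.3
  xrange rails [519. 657.] -151.71983599580977 -16.29557239316473
scene blade yaw -8.89 64 96 y ends [-329. -247.] x at -286 511.3
  rail 1 125 4.81 [-33.3 -29.1 -24.9]
  rail -1 112 6.12 [-134.9 -129.5 -124.1]
  fence 111 631.8 -75.2 [627.13455328 636.54581677] 5.4
  xrange rails [513. 657.] -147.7125022438365 -13.626458868830523
```

Emit:
servo_tool:
  moves:
    - [1,0.012,-0.032,0,-6.4]
    - [1,0.012,-0.032,0,-6.4]
    - [1,0.012,-0.032,0,-6.4]
    - [1,0.012,-0.032,0,-6.4]
    - [1,0.012,-0.032,0,-6.4]
    - [1,0.012,-0.032,0,-6.4]
    - [1,0.012,-0.032,0,-6.4]
    - [1,0.012,-0.032,0,-6.4]
    - [1,0.012,-0.032,0,-6.4]
    - [1,0.012,-0.032,0,-6.4]
    - [1,0.012,-0.032,0,-6.4]
    - [1,0.012,-0.032,0,-6.5]

```text
clock: 1.8
ee_pos: [344.2, 99.8, 206.6]
tcp_rot: [2.399, 2.027, 0.002]
wrist_force: [-0.0, 0.2, -0.4]
finger_gap: 85.9
grip_force: 0.0
```

Emit:
servo_tool:
  moves:
    - [1,0.012,-0.032,0,0]
    - [1,0.012,-0.032,0,0]
    - [1,0.012,-0.032,0,0]
    - [1,0.012,-0.032,0,0]
    - [1,0.012,-0.032,0,0]
    - [1,0.012,-0.032,0,0]
    - [1,0.012,-0.032,0,0]
    - [1,0.012,-0.032,0,0]
    - [1,0.012,-0.032,0,0]
    - [1,0.012,-0.032,0,0]
    - [1,0,0,0,0]
    - [1,0,0,0,0]

```text
clock: 2.8
ee_pos: [463.9, -219.6, 205.5]
tcp_rot: [-2.395, -2.03, 0.001]
wrist_force: [0.1, 1.4, 0.2]
finger_gap: 85.3
grip_force: 0.0
```

Emit:
servo_tool:
  moves:
    - [1,0.012,-0.0334,0,0]
    - [1,0.0116,-0.0334,0,0]
    - [1,0,0,-0.02,0]
    - [1,0,0,-0.02,0]
    - [1,0,0,-0.02,0]
    - [1,0,0,0,0]
    - [1,0,0,0,0]

```text
clock: 3.38
ee_pos: [487.2, -284.1, 146.2]
tcp_rot: [-2.392, -2.034, 0.0]
wrist_force: [-0.3, 0.9, -0.6]
finger_gap: 85.4
grip_force: 0.0
```

```bash
python3 - <<'E'
from h import *
a,d=grab_frame("scene"); b,_=grab_frame("top")
o=np.hstack([cv2.resize(a[60:210,170:320],(400,400),interpolation=cv2.INTER_CUBIC),cv2.resize(b[190:310,330:450],(400,400),interpolation=cv2.INTER_CUBIC)])
cv2.imwrite("pics/g1.png",o[:,:,::-1])
E
```

```text
(no output)
```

View pics/g1.png

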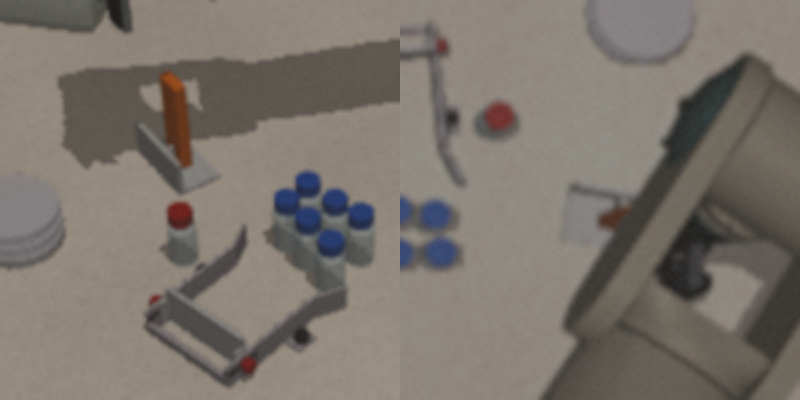

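```bash
python3 - <<'E'
from h import *
k=get_calibration("scene"); a,d=grab_frame("scene")
u=np.array([np.cos(-.1645),np.sin(-.1645),0]);c=np.array([487.2,-284.1,159.])
for p in (c,c+45*u,c-45*u): print(cv2.projectPoints(p[None],np.array(k['rvec']),np.array(k['tvec']),np.array(k['mtx']),None)[0].ravel().round(1))
cv2.imwrite("pics/g2.png",cv2.resize(a[10:160,150:350],(800,600),interpolation=cv2.INTER_CUBIC)[:,:,::-1])
E
```

```text
[233.4  72.4]
[217.5  78.5]
[248.8  66.4]
```

View pics/g2.png

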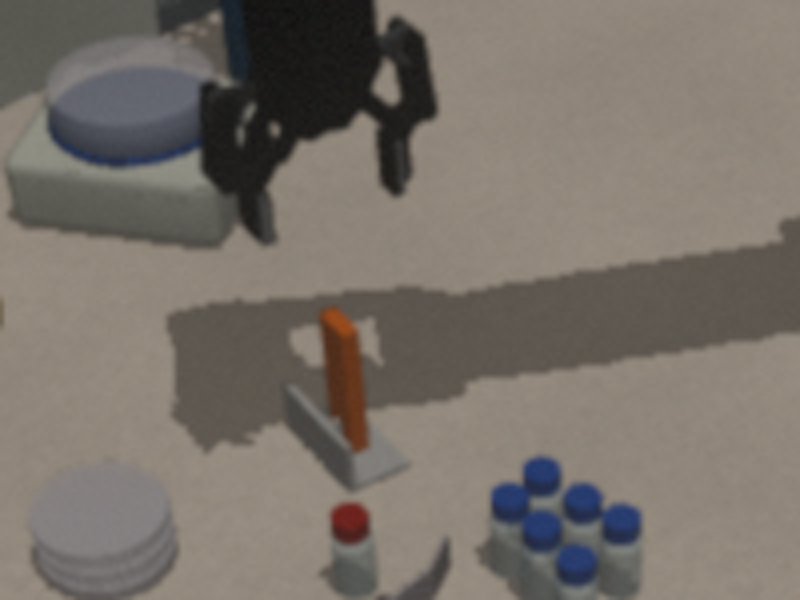

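```bash
python3 - <<'E'
from h import *
a,d=grab_frame("scene"); P=cloud("scene",d)
for (u0,u1,v0,v1) in((208,220,50,72),(243,254,45,60)):
    for v in range(v0,v1):
        m=(a[v,u0:u1].max(1)<70)&(d[v,u0:u1]>0); X=P[v,u0:u1][m]; X=X[X[:,2]>90]
        if len(X): print(v,len(X),X.mean(0).round())
E
```

```text
50 12 [ 536. -287.  242.]
51 11 [ 538. -286.  241.]
52 11 [ 541. -282.  241.]
53 10 [ 543. -282.  240.]
54 9 [ 544. -282.  238.]
55 9 [ 545. -281.  236.]
56 8 [ 547. -282.  233.]
57 8 [ 547. -282.  231.]
58 9 [ 544. -284.  226.]
59 8 [ 541. -288.  220.]
60 7 [ 542. -286.  219.]
61 7 [ 541. -286.  216.]
62 7 [ 542. -286.  213.]
63 7 [ 542. -287.  210.]
64 7 [ 542. -288.  207.]
65 7 [ 542. -287.  205.]
66 7 [ 540. -286.  201.]
67 6 [ 541. -284.  200.]
68 5 [ 540. -284.  197.]
69 4 [ 541. -280.  196.]
70 1 [ 539. -283.  191.]
45 8 [ 446. -272.  223.]
46 7 [ 444. -272.  220.]
47 7 [ 446. -271.  218.]
48 7 [ 445. -272.  214.]
49 7 [ 445. -272.  212.]
50 7 [ 445. -272.  209.]
51 7 [ 445. -272.  206.]
52 6 [ 445. -272.  203.]
53 7 [ 446. -272.  201.]
54 7 [ 447. -271.  199.]
55 6 [ 446. -275.  194.]
56 5 [ 448. -271.  194.]
57 3 [ 448. -270.  192.]
```

Emit:
servo_tool:
  moves:
    - [1,0,-0.0022,-0.01,0]
    - [1,0,0,-0.01,0]
    - [1,0,0,-0.01,0]
    - [1,0,0,-0.01,0]
    - [1,0,0,0,0]
    - [1,0,0,0,0]

```text
clock: 4.08
ee_pos: [487.0, -287.2, 105.1]
tcp_rot: [-2.392, -2.033, 0.001]
wrist_force: [0.5, -0.0, 0.5]
finger_gap: 85.4
grip_force: 0.0
```

```bash
python3 - <<'E'
from h import *
s=read_state(); print(s['clock'],s['ee_pos'],s['wrist_force'],s['q'])
a,d=grab_frame("scene"); P=cloud("scene",d)
for lo,hi in((515,560),(425,465)):
  m=(P[...,0]>lo)&(P[...,0]<hi)&(P[...,1]>-310)&(P[...,1]<-250)&(P[...,2]>60)&(P[...,2]<200)
  X=P[m]; print(len(X),np.sort(X[:,2])[:8].round(), X[X[:,2]<X[:,2].min()+15].mean(0).round(1))
cv2.imwrite("pics/g3.png",cv2.resize(a[10:160,150:350],(800,600),interpolation=cv2.INTER_CUBIC)[:,:,::-1])
E
```

```text
4.0833 [ 487.04180543 -287.23247095  105.07405446] [ 0.4713937  -0.01737116  0.51240356] [-5.98185482e-01  2.20706227e-01  1.41931406e+00  5.76714481e-05
  1.50379000e+00 -4.35967658e-01]
193 [144. 145. 147. 148. 148. 148. 148. 149.] [ 538.2 -286.7  152.6]
172 [142. 143. 143. 144. 144. 144. 146. 146.] [ 444.5 -273.8  149.9]
```

View pics/g3.png

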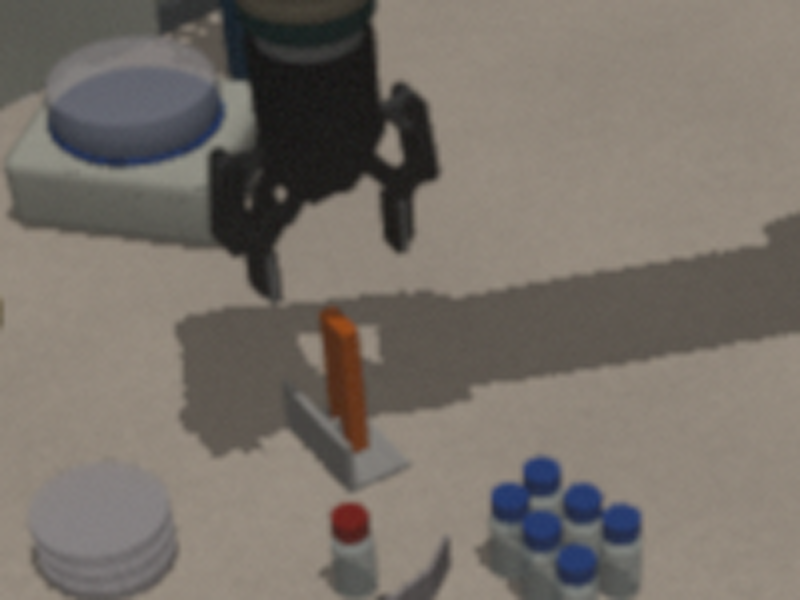

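```bash
python3 - <<'E'
from h import *
k=get_calibration("scene")
u=np.array([np.cos(-.1645),np.sin(-.1645),0]);c=np.array([487.,-287.2,0])
for z in(118,130,145):
  for s in(45,-45): print(z,s,cv2.projectPoints((c+s*u+[0,0,z])[None],np.array(k['rvec']),np.array(k['tvec']),np.array(k['mtx']),None)[0].ravel().round(1))
print("grip top",cv2.projectPoints(np.array([[487.,-286.4,105]]),np.array(k['rvec']),np.array(k['tvec']),np.array(k['mtx']),None)[0].ravel())
a,d=grab_frame("top"); P=cloud("top",d)
E
```

```text
118 45 [218.6  91.5]
118 -45 [249.   79.5]
130 45 [218.1  87.6]
130 -45 [248.7  75.5]
145 45 [217.4  82.6]
145 -45 [248.4  70.6]
grip top [234.6264525   89.74606902]
```

Emit:
servo_tool:
  moves:
    - [0.4,0,0.001,-0.01,0]
    - [0.4,0,0,-0.01,0]
    - [0.4,0,0,-0.01,0]
    - [0.4,0,0,-0.005,0]
    - [0.4,0,0,0,0]
    - [0.4,0,0,0,0]
    - [0.4,0,0,0,0]
    - [0.4,0,0,0,0]

```text
clock: 4.85
ee_pos: [487.9, -286.8, 72.0]
tcp_rot: [2.393, 2.033, 0.001]
wrist_force: [-0.2, 0.2, 0.4]
finger_gap: 34.2
grip_force: 0.0
```

```bash
python3 - <<'E'
from h import *
s=read_state(); print(s['clock'],s['ee_pos'],s['wrist_force'],s['finger_gap'])
a,d=grab_frame("scene"); P=cloud("scene",d)
for lo,hi in((500,535),(445,475)):
  m=(P[...,0]>lo)&(P[...,0]<hi)&(P[...,1]>-310)&(P[...,1]<-250)&(P[...,2]>50)&(P[...,2]<200)&(a.max(2)<80)
  X=P[m]; print(len(X),np.sort(X[:,2])[:12].round(), X[X[:,2]<X[:,2].min()+15].mean(0).round(1))
cv2.imwrite("pics/g4.png",cv2.resize(a[40:140,190:290],(600,600),interpolation=cv2.INTER_CUBIC)[:,:,::-1])
E
```

```text
4.85 [ 487.90610118 -286.77338643   71.96037588] [-0.15511266  0.16653271  0.36473509] 34.185283407645834
297 [ 99. 103. 104. 106. 106. 106. 107. 107. 108. 108. 109. 109.] [ 513.8 -282.5  109.4]
245 [ 97.  98.  99.  99.  99. 100. 101. 102. 103. 104. 104. 105.] [ 470.1 -278.2  105.6]
```

View pics/g4.png

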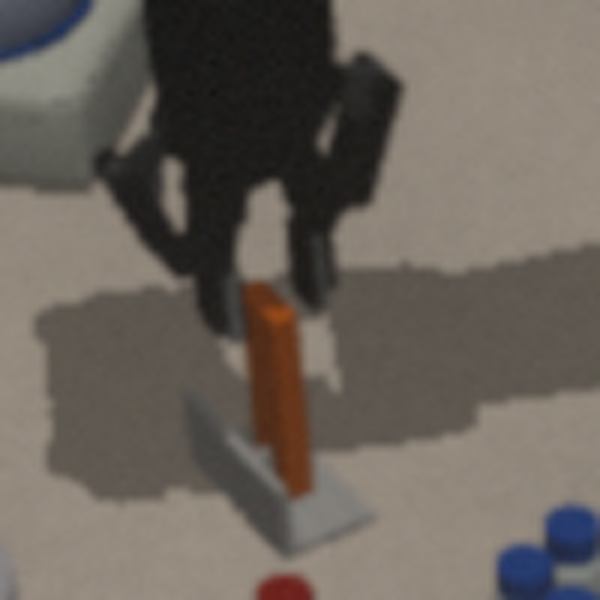

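Emit:
servo_tool:
  moves:
    - [0.4,0,0,-0.006,0]
    - [0.4,0,0,-0.006,0]
    - [0.4,0,0,-0.005,0]
    - [0.4,0,0,0,0]
    - [0.2,0,0,0,0]
    - [0,0,0,0,0]
    - [0,0,0,0,0]
    - [0,0,0,0,0]
    - [0,0,0,0,0]
    - [0,0,0,0,0]
    - [0,0,0,0,0]
  grip_force: 80

```text
clock: 5.82
ee_pos: [487.5, -286.5, 54.2]
tcp_rot: [-2.394, -2.034, -0.0]
wrist_force: [0.0, 0.4, -3.1]
finger_gap: 12.5
grip_force: 79.4
```

```bash
python3 - <<'E'
from h import *
s=read_state(); print(s)
a,d=grab_frame("scene")
cv2.imwrite("pics/g5.png",cv2.resize(a[40:140,190:290],(600,600),interpolation=cv2.INTER_CUBIC)[:,:,::-1])
E
```

```text
{'clock': 5.8167, 'q': array([-5.96621878e-01,  2.65870863e-01,  1.47203914e+00,  4.21471591e-05,
        1.40376524e+00, -4.34520145e-01]), 'qvel': array([-1.38937289e-03,  1.48821964e-03,  1.12373208e-03,  4.24559489e-06,
        5.61953605e-04,  1.33861750e-03]), 'effort': array([-1.60598749e-03, -4.55233955e+01, -3.46495664e+01, -2.70993085e-03,
       -1.08385255e-02,  2.79839793e-05]), 'ee_pos': array([ 487.52659398, -286.50110947,   54.24779026]), 'tcp_rot': array([-2.39393958e+00, -2.03422907e+00, -2.83365962e-05]), 'wrist_force': array([ 0.03315221,  0.39731036, -3.14075565]), 'torque': array([ 0.02757978, -0.00819765,  0.03109448]), 'grip_force': 79.390207529068, 'finger_gap': 12.543586709377603}
```

View pics/g5.png

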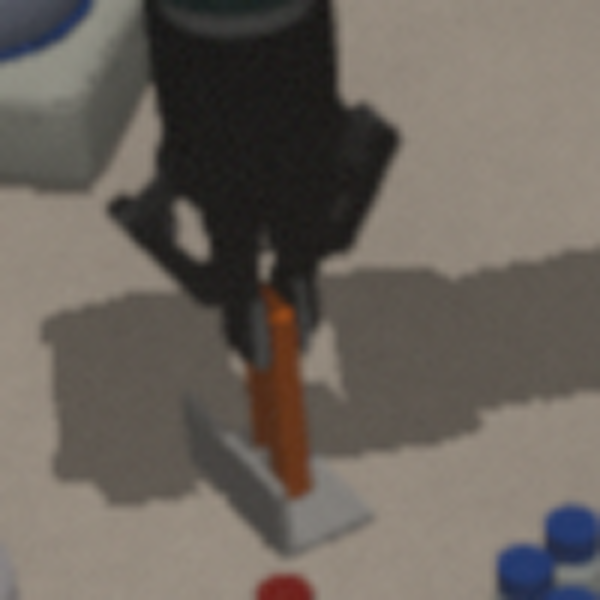

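Emit:
servo_tool:
  moves:
    - [0,0,0,0.005,0]
    - [0,0,0,0.01,0]
    - [0,0,0,0.01,0]
    - [0,0,0,0.01,0]
    - [0,-0.0125,0,0,0]
    - [0,-0.02,0,0,0]
    - [0,-0.02,0,0,0]
    - [0,-0.02,0,0,0]
    - [0,-0.02,0,0,0]
    - [0,0,0,0,0]
    - [0,0,0,0,0]

```text
clock: 6.78
ee_pos: [395.1, -287.0, 90.8]
tcp_rot: [2.393, 2.031, 0.001]
wrist_force: [0.4, -0.8, -2.2]
finger_gap: 12.6
grip_force: 79.4
```

Emit:
servo_tool:
  moves:
    - [0,0,0.012,0,3.6]
    - [0,0,0.02,0,3.6]
    - [0,0,0.02,0,3.6]
    - [0,0,0.02,0,3.6]
    - [0,0,0.02,0,0]
    - [0,0,0.02,0,0]
    - [0,0,0.02,0,0]
    - [0,0,0.02,0,0]
    - [0,0,0.02,0,0]
    - [0,0,0.0163,0,0]
    - [0,0,0,0,0]
    - [0,0,0,0,0]

```text
clock: 7.78
ee_pos: [396.0, -97.8, 90.2]
tcp_rot: [2.117, 2.319, 0.001]
wrist_force: [0.7, -1.1, -1.9]
finger_gap: 12.4
grip_force: 79.4
```

```bash
python3 - <<'E'
from h import *
s=read_state(); print(s['ee_pos'],s['wrist_force'],s['finger_gap'],s['clock'],2*np.degrees(np.arctan2(s['tcp_rot'][1],s['tcp_rot'][0]))-90)
a,d=grab_frame("scene"); P=cloud("scene",d)
b,_=grab_frame("top")
r=trace("scene","straightedge")
if r:
    M=r[0]['mask']&(d>0)&(P[...,2]>15)&(P[...,2]<80)&(a[...,0]<a[...,2]*1.3); X=P[M]; print(r[0]['p'],len(X),X.min(0),X.max(0)); np.save("pics/x.npy",X)
    B=X[(X[:,2]<76)&(X[:,2]>40)&(X[:,0]>405)]; k=np.polyfit(B[:,1],B[:,0],1)
    for _ in range(5):
        e=B[:,0]-np.polyval(k,B[:,1]); g=abs(e)<6; k=np.polyfit(B[g,1],B[g,0],1)
    print("yaw",-np.degrees(np.arctan(k[0])),g.sum(),len(B),np.percentile(B[g],[2,50,98],axis=0).round(1))
o=np.hstack([cv2.resize(a[90:240,200:350],(400,400),interpolation=cv2.INTER_CUBIC),cv2.resize(b[190:310,270:390],(400,400),interpolation=cv2.INTER_CUBIC)])
cv2.imwrite("pics/g6.png",o[:,:,::-1])
E
```

```text
[396.00504959 -97.81276685  90.16006436] [ 0.65072992 -1.05170957 -1.90656186] 12.447205700166963 7.7833 5.237402322277902
0.97 425 [ 371.38516269 -142.79147096   34.46386588] [428.43789375 -52.32424008  77.15675919]
yaw 5.911625559269101 303 305 [[ 413.9 -135.3   40.5]
 [ 421.6  -92.5   58.9]
 [ 427.6  -54.5   74.5]]
```

View pics/g6.png

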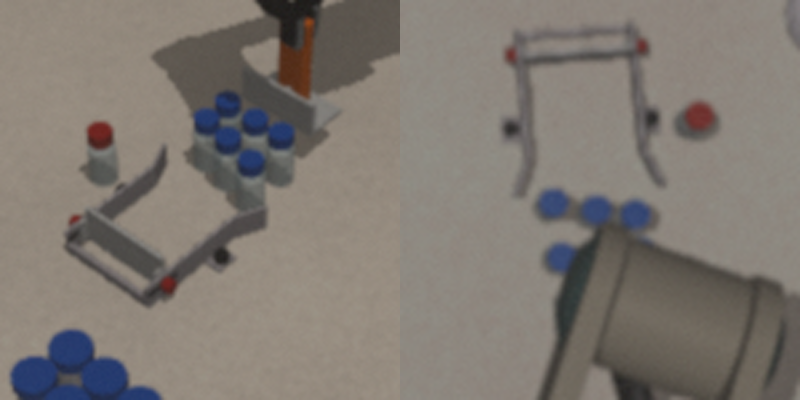

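Emit:
servo_tool:
  moves:
    - [0,0,-0.0003,-0.01,0]
    - [0,0,0,-0.01,0]
    - [0,0,0,-0.008,0]
    - [0,0,0,-0.004,0]
    - [0,0,0,-0.0015,0]
    - [0,0,0,0,0]
    - [0,0,0,0,0]
    - [0,0.002,0.0002,0,0]
    - [0,0.003,0.0003,0,0]
    - [0,0.003,0.0002,0,0]
    - [0,0.003,0.0003,0,0]

```text
clock: 8.85
ee_pos: [406.6, -97.6, 56.1]
tcp_rot: [2.12, 2.318, 0.001]
wrist_force: [0.3, 0.1, -1.9]
finger_gap: 12.3
grip_force: 79.4
```

Emit:
servo_tool:
  moves:
    - [0,0.003,0.0002,0,0]
    - [0,0.003,0.0003,0,0]
    - [0,0.003,0.0002,0,0]
    - [0,0.003,0.0003,0,0]
    - [0,0.003,0.0003,0,0]
    - [0,0.003,0.0002,0,0]
    - [0,0.003,0.0003,0,0]
    - [0,0.003,0.0003,0,0]
    - [0,0.003,0.0002,0,0]
    - [0,0.003,0.0003,0,0]
    - [0,0.003,0.0003,0,0]
    - [0,0.003,0.0002,0,0]

```text
clock: 9.85
ee_pos: [442.3, -94.4, 55.8]
tcp_rot: [-2.12, -2.318, -0.0]
wrist_force: [-0.2, -0.9, -3.2]
finger_gap: 12.4
grip_force: 79.4
```

```bash
python3 - <<'E'
from h import *
s=read_state(); print(s['ee_pos'],s['wrist_force'],s['torque'],s['finger_gap'],s['clock'],2*np.degrees(np.arctan2(s['tcp_rot'][1],s['tcp_rot'][0]))-90)
a,d=grab_frame("scene"); b,_=grab_frame("top")
o=np.hstack([cv2.resize(a[90:240,200:350],(400,400),interpolation=cv2.INTER_CUBIC),cv2.resize(b[190:310,270:390],(400,400),interpolation=cv2.INTER_CUBIC)])
cv2.imwrite("pics/g7.png",o[:,:,::-1])
E
```

```text
[442.33260284 -94.41449479  55.79087584] [-0.18664184 -0.85144904 -3.16874608] [-0.01891564  0.1022044  -0.04352107] 12.375591741658836 9.85 -354.89140261140125
```

View pics/g7.png

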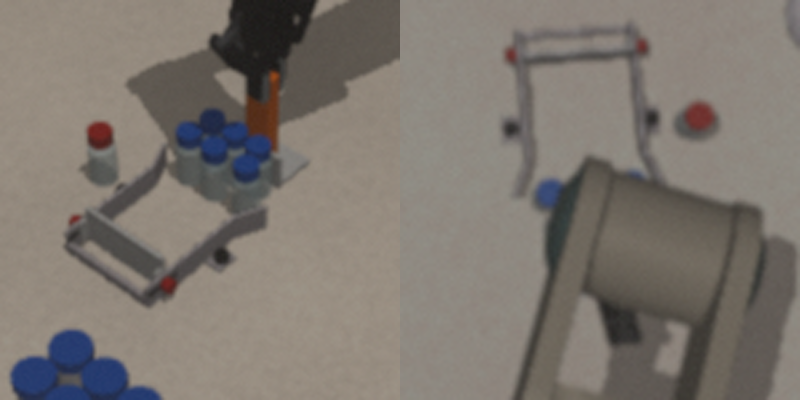

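Emit:
servo_tool:
  moves:
    - [0,0.003,0.0003,0,0]
    - [0,0.003,0.0002,0,0]
    - [0,0.003,0.0003,0,0]
    - [0,0.003,0.0003,0,0]
    - [0,0.003,0.0002,0,0]
    - [0,0.003,0.0003,0,0]
    - [0,0.003,0.0003,0,0]
    - [0,0.003,0.0002,0,0]
    - [0,0.003,0.0003,0,0]
    - [0,0.003,0.0003,0,0]

```text
clock: 10.78
ee_pos: [472.3, -91.8, 55.8]
tcp_rot: [-2.12, -2.318, 0.0]
wrist_force: [-0.4, -0.1, -2.3]
finger_gap: 12.6
grip_force: 79.4
```

```bash
cat > v.py <<'E'
from h import *
s=read_state(); print(s['ee_pos'].round(1),s['wrist_force'].round(2),s['torque'].round(3),s['clock'])
a,d=grab_frame("scene"); P=cloud("scene",d); hsv=cv2.cvtColor(a,cv2.COLOR_RGB2HSV)
m=(hsv[...,0]>100)&(hsv[...,0]<130)&(hsv[...,1]>100)&(P[...,2]>48)&(P[...,2]<70)&(P[...,0]>430)&(P[...,0]<640)&(abs(P[...,1]+80)<80)
n,l,st,ce=cv2.connectedComponentsWithStats(cv2.erode(m.astype(np.uint8),np.ones((2,2))))
for i in range(1,n):
    if st[i,4]>5: 
        p=np.median(P[l==i],0)-[4,4,0]; r=np.radians(5.1); q=(p[0]-600,p[1]+80.3)
        print(st[i,4],p.round(1),"tray y",round(-np.sin(r)*q[0]+np.cos(r)*q[1],1), "box",st[i,:4])
r=place_of("scene","vial1"); print([(round(float(x['p']),2),ray("scene",x['xy'],0)[:2].round().tolist()) for x in r])
r=trace("scene","straightedge"); M=r[0]['mask']&(d>0)&(P[...,2]>20)&(P[...,2]<44); B=P[M]
print("blade",len(B),np.percentile(B,[3,50,97],axis=0).round(1).tolist() if len(B) else "")
E
python3 v.py
```

```text
[472.3 -91.8  55.8] [-0.42 -0.08 -2.29] [-0.084  0.223 -0.017] 10.7833
356 [524.2 -90.6  59.4] tray y -3.5 box [258 138  33  26]
[(0.71, [542.0, -113.0]), (0.7, [527.0, -55.0]), (0.61, [517.0, -129.0]), (0.57, [549.0, -95.0]), (0.44, [499.0, -79.0]), (0.43, [504.0, -100.0])]
blade 79 [[470.2, -105.3, 21.2], [479.9, -77.4, 35.4], [496.7, -48.2, 42.9]]
```

Emit:
servo_tool:
  moves:
    - [0,0.003,0.0003,0,0]
    - [0,0.003,0.0002,0,0]
    - [0,0.003,0.0003,0,0]
    - [0,0.003,0.0003,0,0]
    - [0,0.003,0.0002,0,0]
    - [0,0.003,0.0003,0,0]
    - [0,0.003,0.0003,0,0]
    - [0,0.003,0.0002,0,0]

```text
clock: 11.6
ee_pos: [496.0, -89.4, 55.6]
tcp_rot: [-2.12, -2.318, 0.001]
wrist_force: [-1.9, 1.5, -2.2]
finger_gap: 12.6
grip_force: 79.4
```

Emit:
servo_tool:
  moves:
    - [0,0.003,0.0003,0,0]
    - [0,0.003,0.0002,0,0]
    - [0,0.003,0.0003,0,0]
    - [0,0.003,0.0003,0,0]
    - [0,0.003,0.0002,0,0]
    - [0,0.003,0.0003,0,0]

```text
clock: 12.1
ee_pos: [514.5, -88.1, 55.9]
tcp_rot: [2.12, 2.318, 0.0]
wrist_force: [-0.5, 0.2, -1.9]
finger_gap: 12.4
grip_force: 79.5
```

```bash
python3 v.py; python3 - <<'E'
from h import *
a,d=grab_frame("scene"); b,_=grab_frame("top")
o=np.hstack([cv2.resize(a[90:240,200:350],(400,400),interpolation=cv2.INTER_CUBIC),cv2.resize(b[190:310,270:390],(400,400),interpolation=cv2.INTER_CUBIC)])
cv2.imwrite("pics/g8.png",o[:,:,::-1])
E
```

```text
[514.5 -88.1  55.9] [-0.5   0.19 -1.92] [-0.019  0.17   0.019] 12.1
365 [566.5 -84.7  59.3] tray y -1.4 box [248 146  32  28]
[(0.75, [592.0, -106.0]), (0.59, [568.0, -50.0]), (0.51, [587.0, -83.0]), (0.49, [552.0, -77.0]), (0.41, [564.0, -129.0]), (0.39, [550.0, -98.0])]
blade 89 [[511.1, -103.8, 22.3], [522.7, -74.1, 35.3], [538.1, -44.1, 43.4]]
```

```bash
cat > caps.py <<'E'
from h import *
from scipy.optimize import minimize
a,d=grab_frame("scene"); K,R,t=cal("scene")
S=1.0; x0,y0,W,H=430,-170,220,180   # 1 mm/px, plane z=60.5
A=np.array([[1,0,x0],[0,1,y0],[0,0,1.]]); G=K@np.column_stack([R[:,0],R[:,1],R[:,2]*60.5+t])@A
hsv=cv2.cvtColor(a,cv2.COLOR_RGB2HSV); hs=cv2.warpPerspective(hsv,np.linalg.inv(G),(W,H),flags=cv2.INTER_LINEAR)
im=cv2.warpPerspective(a,np.linalg.inv(G),(W,H),flags=cv2.INTER_CUBIC)
m=((hs[...,0]>100)&(hs[...,0]<130)&(hs[...,1]>110)).astype(float)
sc=m*(hs[...,2].astype(float)); k=np.zeros((33,33)); yy,xx=np.indices(k.shape)-16; r=np.hypot(xx,yy); k[r<=12]=1; k[(r>12.5)&(r<15)]=-1
c=cv2.filter2D(sc,-1,k); tr=np.radians(5.1); s=read_state(); o=s['ee_pos'][:2]
for _ in range(8):
    v,u=np.unravel_index(c.argmax(),c.shape); x,y=u+x0,v+y0; q=np.array([x-600,y+80.3]); e=np.array([x,y])-o
    print(int(c[v,u]),x,y,"tray y %.1f"%(-np.sin(tr)*q[0]+np.cos(tr)*q[1]),"edge x %.1f"%(np.cos(tr)*e[0]+np.sin(tr)*e[1]))
    cv2.circle(c,(int(u),int(v)),22,-1e9,-1)
E
python3 caps.py
```

```text
38470 586 -112 tray y -30.3 edge x 69.5
38278 555 -64 tray y 20.2 edge x 42.9
37974 577 -49 tray y 33.2 edge x 66.1
35685 583 -82 tray y -0.2 edge x 69.1
33646 558 -90 tray y -5.9 edge x 43.5
23542 560 -117 tray y -33.0 edge x 43.1
7072 591 -32 tray y 48.9 edge x 81.6
6041 597 -65 tray y 15.5 edge x 84.6
```

Emit:
servo_tool:
  moves:
    - [0,0.002,0.0002,0,0]
    - [0,0.002,0.0002,0,0]
    - [0,0.002,0.0001,0,0]
    - [0,0.002,0.0002,0,0]
    - [0,0.002,0.0002,0,0]
    - [0,0.002,0.0002,0,0]

```text
clock: 12.9
ee_pos: [526.3, -86.9, 55.8]
tcp_rot: [-2.12, -2.318, -0.0]
wrist_force: [-1.5, -0.7, -1.9]
finger_gap: 13.0
grip_force: 79.4
```

Emit:
servo_tool:
  moves:
    - [0,0.001,0.0001,0,0]
    - [0,0.001,0.0001,0,0]
    - [0,0.001,0.0001,0,0]
    - [0,0.001,0.0001,0,0]

```text
clock: 13.23
ee_pos: [530.1, -86.5, 55.8]
tcp_rot: [-2.12, -2.318, 0.0]
wrist_force: [-0.4, 0.7, -1.2]
finger_gap: 12.7
grip_force: 79.4
```

Emit:
servo_tool:
  moves:
    - [0,0.001,0.0001,0,0]
    - [0,0.001,0.0001,0,0]
    - [0,0.001,0.0001,0,0]

```text
clock: 13.48
ee_pos: [533.1, -86.2, 55.8]
tcp_rot: [2.12, 2.318, -0.0]
wrist_force: [-0.9, 0.8, -2.0]
finger_gap: 12.4
grip_force: 79.4
```

```bash
python3 caps.py
```

```text
38464 573 -63 tray y 19.6 edge x 41.6
38102 604 -109 tray y -28.9 edge x 68.4
36820 595 -48 tray y 32.6 edge x 64.8
36750 600 -79 tray y 1.3 edge x 67.1
32850 576 -89 tray y -6.5 edge x 42.3
23813 579 -116 tray y -33.7 edge x 42.9
7061 609 -31 tray y 48.3 edge x 80.3
5127 617 -65 tray y 13.7 edge x 85.2
```

Emit:
servo_tool:
  moves:
    - [0,0.001,0.0001,0,0]
    - [0,0.001,0.0001,0,0]
    - [0,0.001,0.0001,0,0]

```text
clock: 13.78
ee_pos: [536.2, -86.0, 55.8]
tcp_rot: [2.12, 2.318, 0.0]
wrist_force: [-1.5, 0.9, -3.2]
finger_gap: 12.6
grip_force: 79.4
```

Emit:
servo_tool:
  moves:
    - [0,0.001,0.0001,0,0]
    - [0,0.001,0.0001,0,0]

```text
clock: 13.95
ee_pos: [538.2, -85.8, 55.8]
tcp_rot: [2.12, 2.318, 0.0]
wrist_force: [-0.7, 0.1, -2.3]
finger_gap: 12.4
grip_force: 79.4
```

Emit:
servo_tool:
  moves:
    - [0,0.0007,0.0001,0,0]
    - [0,0.0007,0.0001,0,0]

```text
clock: 14.12
ee_pos: [539.6, -85.6, 55.8]
tcp_rot: [2.12, 2.318, 0.0]
wrist_force: [-0.7, 0.2, -2.1]
finger_gap: 12.8
grip_force: 79.4
```

Emit:
servo_tool:
  moves:
    - [0,0.0007,0.0001,0,0]
    - [0,0.0007,0,0,0]

```text
clock: 14.28
ee_pos: [540.9, -85.4, 55.8]
tcp_rot: [-2.12, -2.318, -0.0]
wrist_force: [-0.8, 0.7, -1.1]
finger_gap: 12.6
grip_force: 79.4
```

Emit:
servo_tool:
  moves:
    - [0,0.0007,0.0001,0,0]
    - [0,0.0007,0,0,0]

```text
clock: 14.45
ee_pos: [542.3, -85.3, 55.8]
tcp_rot: [-2.12, -2.318, -0.0]
wrist_force: [-0.8, 0.5, -0.7]
finger_gap: 12.7
grip_force: 79.4
```

Emit:
servo_tool:
  moves:
    - [0,0.0007,0.0001,0,0]

```text
clock: 14.53
ee_pos: [543.0, -85.2, 55.8]
tcp_rot: [-2.12, -2.318, -0.0]
wrist_force: [-1.6, -0.1, -2.1]
finger_gap: 12.9
grip_force: 79.4
```

Emit:
servo_tool:
  moves:
    - [0,0.0004,0,0,0]
    - [0,0.0004,0.0001,0,0]

```text
clock: 14.7
ee_pos: [543.8, -85.1, 55.8]
tcp_rot: [2.12, 2.318, 0.0]
wrist_force: [-0.7, -0.1, -2.4]
finger_gap: 12.6
grip_force: 79.4
```

Emit:
servo_tool:
  moves:
    - [0,0.0004,0,0,0]
    - [0,0.0004,0,0,0]

```text
clock: 14.87
ee_pos: [544.6, -85.1, 55.8]
tcp_rot: [-2.12, -2.318, -0.0]
wrist_force: [-1.1, 0.1, -2.0]
finger_gap: 12.8
grip_force: 79.4
```

```bash
python3 caps.py
```

```text
38380 584 -62 tray y 19.6 edge x 41.3
38304 615 -107 tray y -27.9 edge x 68.2
37591 610 -76 tray y 3.4 edge x 65.9
35861 607 -47 tray y 32.5 edge x 65.5
32940 587 -88 tray y -6.5 edge x 42.0
24004 590 -114 tray y -32.7 edge x 42.6
6600 621 -30 tray y 48.2 edge x 81.0
4936 632 -93 tray y -15.5 edge x 86.3
```

Emit:
servo_tool:
  moves:
    - [0,0.0004,0,0,0]
    - [0,0.0004,0.0001,0,0]

```text
clock: 15.08
ee_pos: [545.4, -85.0, 55.8]
tcp_rot: [2.12, 2.318, 0.0]
wrist_force: [-0.8, -0.8, -2.5]
finger_gap: 12.4
grip_force: 79.4
```

Emit:
servo_tool:
  moves:
    - [0,0.0004,0,0,0]
    - [0,0.0004,0,0,0]

```text
clock: 15.25
ee_pos: [546.2, -85.0, 55.8]
tcp_rot: [-2.12, -2.318, -0.0]
wrist_force: [-1.4, -0.4, -2.2]
finger_gap: 12.5
grip_force: 79.4
```

Emit:
servo_tool:
  moves:
    - [0,0.0004,0,0,0]
    - [0,0.0004,0.0001,0,0]

```text
clock: 15.42
ee_pos: [546.9, -85.0, 55.8]
tcp_rot: [-2.12, -2.318, 0.0]
wrist_force: [-2.0, 0.3, -2.4]
finger_gap: 12.5
grip_force: 79.5
```

Emit:
servo_tool:
  moves:
    - [0,0.0004,0,0,0]
    - [0,0.0004,0,0,0]

```text
clock: 15.58
ee_pos: [547.3, -85.0, 55.7]
tcp_rot: [-2.12, -2.317, 0.001]
wrist_force: [-5.0, 0.7, -0.3]
finger_gap: 12.4
grip_force: 79.6
```

Emit:
servo_tool:
  moves:
    - [0,0,0,0,0]

```text
clock: 15.67
ee_pos: [547.3, -85.0, 55.7]
tcp_rot: [-2.12, -2.317, 0.001]
wrist_force: [-6.3, 0.5, 0.2]
finger_gap: 12.5
grip_force: 79.6
```

```bash
python3 caps.py; python3 -c "
from h import *
s=read_state();print(s['wrist_force'],s['torque'],s['ee_pos'],s['clock'])"
```

```text
38757 587 -61 tray y 20.4 edge x 41.7
37293 617 -107 tray y -28.1 edge x 67.5
36797 612 -76 tray y 3.2 edge x 65.3
35931 610 -46 tray y 33.3 edge x 65.9
33293 590 -88 tray y -6.8 edge x 42.3
23876 593 -115 tray y -33.9 edge x 42.9
5510 623 -28 tray y 50.0 edge x 80.5
5415 629 -62 tray y 15.6 edge x 83.4
[-5.02507173  0.97199056 -0.3073432 ] [-0.01073415  1.0667636  -0.16132345] [547.28307336 -84.94710513  55.65945509] 15.7167
```

Emit:
servo_tool:
  moves:
    - [0,0.0003,0,0,0]
    - [0,0,0,0,0]
    - [0,0,0,0,0]

```text
clock: 15.97
ee_pos: [547.4, -85.0, 55.6]
tcp_rot: [-2.12, -2.317, 0.002]
wrist_force: [-5.6, 0.1, 1.3]
finger_gap: 12.4
grip_force: 79.7
```

```bash
python3 -c "
from h import *
for i in range(3):
  s=read_state();print(s['wrist_force'],s['torque'],s['ee_pos'],s['clock']); grab_frame('top')"
```

```text
[-5.57062452  0.08845569  1.28598858] [ 0.05217958  1.28706622 -0.23100444] [547.43283014 -84.95222956  55.62700928] 15.9667
[-5.86273498  0.4276778   0.57822053] [-0.00390499  1.21600059 -0.18033495] [547.42612734 -84.97487484  55.63763968] 16.0167
[-5.67347054  0.64612861 -0.75809966] [ 0.00644433  1.19945068 -0.16302273] [547.42402599 -85.00374107  55.62975709] 16.0667
```

Emit:
servo_tool:
  moves:
    - [0,0.0003,0,0,0]
    - [0,0.0003,0,0,0]
    - [0,0,0,0,0]
    - [0,0,0,0,0]

```text
clock: 16.45
ee_pos: [547.6, -85.0, 55.5]
tcp_rot: [-2.119, -2.316, 0.003]
wrist_force: [-7.2, 0.2, 0.0]
finger_gap: 12.6
grip_force: 79.8
```

```bash
python3 -c "
from h import *
for i in range(3):
  s=read_state();print(s['wrist_force'],s['torque'],s['ee_pos'],s['clock']); grab_frame('top')"
```

```text
[-7.24811147  0.24887805  0.01346337] [ 0.00531208  1.60186047 -0.23164727] [547.62551906 -84.98816366  55.50145243] 16.45
[-6.84979602  0.1625588   1.46853952] [-0.08460829  1.55007076 -0.1834018 ] [547.63555722 -84.99177326  55.52476716] 16.5
[-7.61606529  0.54515578  0.89281434] [-0.05629855  1.4993379  -0.2659356 ] [547.61852275 -84.98362389  55.51090389] 16.55
```

Emit:
servo_tool:
  moves:
    - [0,0.0001,0,0,0]
    - [0,0.0001,0,0,0]
    - [0,0,0,0,0]
    - [0,0,0,0,0]
    - [0,0,0,0,0]
    - [0,0,0,0,0]
    - [0,0,0,0,0]
    - [0,0,0,0,0]
    - [0,0,0,0,0]
    - [0,0,0,0,0]
    - [0,0,0,0,0]
    - [0,0,0,0,0]

```text
clock: 17.6
ee_pos: [547.7, -85.0, 55.5]
tcp_rot: [-2.119, -2.316, 0.003]
wrist_force: [-7.6, 0.3, -0.3]
finger_gap: 12.7
grip_force: 79.8
```

```bash
python3 v.py; python3 caps.py
```

```text
[547.7 -85.   55.5] [-7.65  0.25 -0.3 ] [-0.028  1.698 -0.259] 17.6
393 [600.  -80.6  59.4] tray y -0.3 box [239 153  31  29]
[(0.65, [583.0, -94.0]), (0.59, [614.0, -41.0]), (0.58, [616.0, -98.0]), (0.55, [583.0, -69.0]), (0.51, [613.0, -82.0]), (0.42, [596.0, -122.0])]
blade 126 [[542.6, -99.2, 20.5], [555.3, -71.0, 33.2], [571.9, -35.9, 43.3]]
38717 587 -61 tray y 20.4 edge x 41.3
36997 617 -107 tray y -28.1 edge x 67.1
36742 613 -75 tray y 4.1 edge x 65.9
35675 610 -46 tray y 33.3 edge x 65.5
33198 590 -88 tray y -6.8 edge x 41.9
24177 593 -115 tray y -33.9 edge x 42.5
5911 624 -29 tray y 49.0 edge x 81.0
4945 634 -93 tray y -15.7 edge x 85.3
```

Emit:
servo_tool:
  moves:
    - [0,-0.0005,0,0,0]
    - [0,-0.0005,-0.0001,0,0]
    - [0,-0.0004,0,0,0]
    - [0,0,0,-0.0005,0]
    - [0,0,0,-0.0005,0]
    - [0,0,0,0,0]

```text
clock: 18.3
ee_pos: [547.3, -85.2, 54.8]
tcp_rot: [-2.12, -2.318, 0.001]
wrist_force: [-4.6, -0.6, -0.9]
finger_gap: 12.9
grip_force: 79.7
```

Emit:
servo_tool:
  moves:
    - [0,0,0,-0.0004,0]
    - [0,0,0,0,0]
    - [0,0,0,0,0]

```text
clock: 18.55
ee_pos: [547.3, -85.2, 54.4]
tcp_rot: [-2.12, -2.318, 0.001]
wrist_force: [-6.2, -0.8, 0.6]
finger_gap: 12.7
grip_force: 79.7
```

Emit:
servo_tool:
  moves:
    - [0,-0.0004,0,0,0]
    - [0,-0.0004,0,0,0]
    - [0,0,0,-0.0003,0]
    - [0,0,0,0,0]

```text
clock: 18.88
ee_pos: [547.0, -85.0, 54.3]
tcp_rot: [2.119, 2.318, 0.001]
wrist_force: [-2.0, -0.4, -1.9]
finger_gap: 12.3
grip_force: 79.6
```

```bash
python3 -c "
from h import *
for i in range(3):
  s=read_state();print(s['wrist_force'],s['torque'],s['ee_pos'],s['clock']); grab_frame('top')"
```

```text
[-1.95485276 -0.380186   -1.87684626] [-0.15094496  0.41312647 -0.13170202] [547.04826305 -85.04738073  54.33418161] 18.8833
[-1.05764945 -0.55198532 -1.25298633] [-0.11145298  0.33578204 -0.08609871] [547.01629733 -85.042858    54.29094692] 18.9333
[-1.49145887 -0.8499757  -1.65644313] [-0.14837577  0.33299763 -0.07798711] [547.02063    -85.01439679  54.30317177] 18.9833
```

Emit:
servo_tool:
  moves:
    - [0,0,0,-0.0004,0]
    - [0,0,0,0,0]
    - [0,0,0,0,0]

```text
clock: 19.28
ee_pos: [547.0, -85.1, 54.2]
tcp_rot: [2.12, 2.318, 0.001]
wrist_force: [-2.2, -0.8, 1.4]
finger_gap: 12.5
grip_force: 80.1
```

Emit:
servo_tool:
  moves:
    - [0,0,0,-0.0004,0]
    - [0,0,0,0,0]
    - [0,0,0,0,0]

```text
clock: 19.53
ee_pos: [547.0, -85.1, 54.2]
tcp_rot: [2.12, 2.318, 0.001]
wrist_force: [-3.8, -0.1, 5.4]
finger_gap: 12.3
grip_force: 80.5
```

Emit:
servo_tool:
  moves:
    - [0.18,0,0,0,0]
    - [0.2,0,0,0,0]
    - [0.22,0,0,0,0]
    - [0.24,0,0,0,0]
    - [0.26,0,0,0,0]
    - [0.26,0,0,0,0]
    - [0.26,0,0,0,0]

```text
clock: 20.12
ee_pos: [546.7, -85.0, 53.3]
tcp_rot: [2.12, 2.318, 0.0]
wrist_force: [0.6, 0.3, -0.2]
finger_gap: 22.0
grip_force: 0.0
```

Emit:
servo_tool:
  moves:
    - [0.26,0,0,0.003,0]
    - [0.26,0,0,0.006,0]
    - [0.26,0,0,0.01,0]
    - [0.26,0,0,0.015,0]
    - [0.26,0,0,0.02,0]
    - [0.26,0,0,0.03,0]
    - [0.26,0,0,0.03,0]
    - [0.26,-0.03,0,0.02,0]
    - [0.26,-0.03,0,0,0]
    - [0.26,-0.03,0,0,0]
    - [0.26,-0.03,0,0,0]
    - [0.26,0,0,0,0]

```text
clock: 21.12
ee_pos: [423.3, -84.9, 188.4]
tcp_rot: [2.12, 2.317, -0.0]
wrist_force: [-0.9, -0.4, 0.0]
finger_gap: 22.4
grip_force: 0.0
```

Emit:
servo_tool:
  moves:
    - [0.26,-0.02,0.03,0.01,0]
    - [0.26,0,0.04,0,0]
    - [0.26,0,0.04,0,0]
    - [0.26,0,0.04,0,0]
    - [0.26,0,0.04,0,0]
    - [0.26,0,0.04,0,0]
    - [0.26,0,0.04,0,0]
    - [0.26,0,0.04,0,0]
    - [0.26,0,0,0,0]
    - [0.26,0,0,0,0]

```text
clock: 21.95
ee_pos: [406.5, 226.7, 198.0]
tcp_rot: [2.115, 2.322, 0.001]
wrist_force: [-0.2, 0.3, 0.6]
finger_gap: 22.3
grip_force: 0.0
```

```bash
python3 - <<'E'
from h import *
a,d=grab_frame("scene"); b,e=grab_frame("top")
o=np.hstack([cv2.resize(a[90:240,200:350],(400,400),interpolation=cv2.INTER_CUBIC),cv2.resize(b[190:310,270:390],(400,400),interpolation=cv2.INTER_CUBIC)])
cv2.imwrite("pics/g9.png",o[:,:,::-1])
P=cloud("top",e); r=trace("top","straightedge"); X=P[r[0]['mask']&(e>0)]
B=X[(X[:,2]>30)&(X[:,2]<44)]; k=np.polyfit(B[:,1],B[:,0],1); g=abs(B[:,0]-np.polyval(k,B[:,1]))<6; k=np.polyfit(B[g,1],B[g,0],1)
print("yaw",-np.degrees(np.arctan(k[0])),len(B),"ends",np.percentile(B[g,1],[2,98]),"grip top",X[X[:,2]>97].mean(0))
hsv=cv2.cvtColor(b,cv2.COLOR_RGB2HSV); m=((hsv[...,0]>100)&(hsv[...,0]<130)&(hsv[...,1]>120)&(P[...,0]>540)&(P[...,0]<650)&(abs(P[...,1]+80)<60)).astype(np.uint8)
n,l,s,ce=cv2.connectedComponentsWithStats(m)
o=X[X[:,2]>97].mean(0)[:2]; t=np.radians(5.1)
for i in range(1,n):
    if s[i,4]>5:
        w=ray("top",ce[i],60)[:2]; f=w-o; print(s[i,4],w.round(1),"edge x",(np.cos(t)*f[0]+np.sin(t)*f[1]).round(1),"z",np.median(P[l==i][:,2]).round(1))
E
```

```text
yaw 4.010919523456591 38 ends [-116.85292219  -45.56554878] grip top [547.79738728 -87.28664096 104.15857649]
28 [ 615.5 -107.5] edge x 65.6 z 60.2
30 [608.5 -46.6] edge x 64.1 z 61.9
31 [611.5 -75.4] edge x 64.6 z 61.7
33 [ 588.9 -117.3] edge x 38.3 z 61.5
31 [584.6 -60.9] edge x 39.0 z 61.7
31 [587.8 -89. ] edge x 39.7 z 60.8
```

View pics/g9.png

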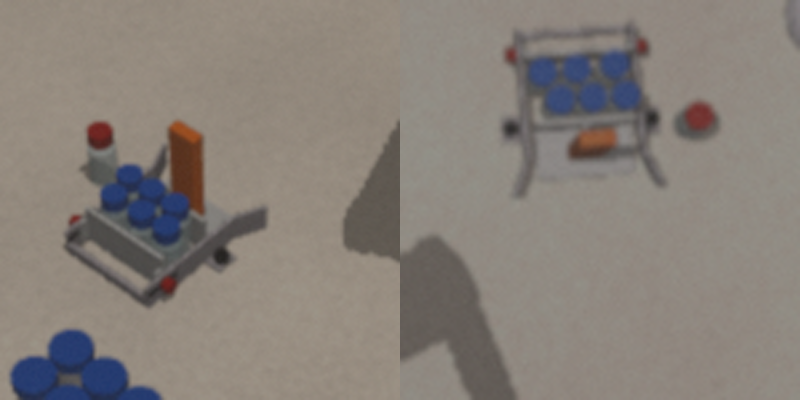

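The last picture shows both rows tight against the fence. In the right crop the caps sit at about (540–615, 68) and (560–625, 97). The straightedge stands square behind them at (595, 143), released and between the rails.

```bash
python3 -c "
from cell import *
print(finish_job())"
```

```text
the job is handed in; nothing more can be done
None
```

The job is handed in, with no verdict returned: all six vials stand upright in two tight rows against the fence, after a push held at about 7.5 N for over a second, and the straightedge is released on the bench square behind them.

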